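# Shut and latch the steel tool case

### The arm

A 6-joint arm with a two-finger parallel gripper is mounted at the origin on the work surface. World frame = base frame: x ahead of the robot, y to its left, z up, the work surface at z = 0. Lengths are in m, angles in rad, forces in N, time in s.
With the tool pointing down it reaches from about 0.35 to 0.85 m from the base axis. Payload 8.1 kg.
Tool frame: the origin (TCP) lies midway between the tips of the shut fingers; the grasp point (between the pads) lies 19 mm behind it; z points along the fingers, y is the line along which they close (so a half turn about z gives the same grasp; the last joint's range is limited). The gripper opens to 85 mm and grips with 20 to 120 N. Pads are 22 mm wide; open, the fingers measure 114 mm over their backs; the gripper's body (76 mm by 85 mm) begins 54 mm behind the grasp point. The pads swing forward as they close: fully open they stand 13 mm farther back than shut.
Start: joints at [-1.433, 0.13, 1.488, -0, 1.523, -0.085], TCP at [0.133, -0.585, 0.2] pointing down, gripper open.
Joint ranges: [-2.96, 2.96], [-0.89, 2.26], [0.02, 2.5], [-1.34, 4.48], [0, 2.73], [-2.66, 2.66]. Speed limits (rad/s): [2.39, 2.39, 2.79, 3.14, 3.14, 3.14].

### API

Orientations are given as a unit quaternion [w, x, y, z].
In Python, from workcell import monitor, snapshot, job gives the robot as it stands.
- The arm moves only by the tool move_arm, never from a script. Its argument "increments" is a list of rows, each an object of numbers: "tx", "ty", "tz": the shift along the tool's x, y, z in cm; "rx", "ry", "rz": the turn, a rotation vector about the tool's x, y, z in rad. In form: [{"tx": .., "ty": .., "tz": .., "rx": .., "ry": .., "rz": ..}, ...]. A call has 1 to 20 rows; each row shifts and turns the commanded pose from where the row before left it, along the tool's axes as they then stand; what a row does not reach is not made up. A row lasts 1/8 s, in which the tool goes at most 62.5 mm and 10.7 degrees, less where a joint would pass 70% of its speed; a pose out of reach is approached as far as the arm can. A call with a gripper value outside its range is refused whole. "claw" is the opening, from 0 (shut) to 1 (fully open), set as the call begins (left out, the last holds). The fingers move at their own pace and stop on an object; the grip force is fixed at half the most. Time passes only in rows, so rows that do not move let the fingers close. It gives the time, the measured TCP pose, the force, the opening and the grip force at its end, in the units of the state.
- monitor.get_state(): the state, without advancing time (a new reading comes with each control period).
- snapshot(name): name is "side" or "top" or "wrist"; returns a dict with "color" (384x512x3 uint8, red, green, blue), "mtx" (3x3 intrinsics, pixels), "origin" and "rotation" of the camera in the world. Camera axes: x right, y down, z forward; pixel columns grow to the right and rows downward; lengths in m; the calibration is good to about 2 mm. A picture is of the moment at which its call begins. There is no depth.
- job.job_done(): hands the job in; it is judged then, once.
The state is a dict: "clock": time; "joint_pos": joint angles; "qvel": joint speeds; "joint_efforts": joint torques, N m; "position": TCP position; "tcp_rot": TCP orientation; "contact_force": force on the tool from outside, world axes, zero at the start; "ft_torque": the same for the moment, N m; "gripper_width": finger opening in m; "grip_force": force on a finger pad.
Only numpy, scipy, OpenCV 4.12 (cv2) and the standard library are available. Lean on these libraries where they do the work, as an engineer would, in place of code of your own. Each camera call takes 0.05 s, during which the arm holds its last target. There are 200 camera calls.

### The job

Get the grey steel tool case ready to be carried off: push its raised lid fully down, and only then push the two red-knobbed latch levers on its front over towards the lid, past the centre, so that each snaps into its latched position. Push only; leave the loose socket, hammer and screwdriver lying around the case where they are.

Things in the scene. Friction and masses are not known exactly. Their poses are not given: they have to be found in the camera images.
- case: Grey sheet-steel tool case, fixed to the table, 170 (its x) by 320 (its y) by 100 mm high without lid. Origin at the centre of its underside, z up; its front, with the latches, faces its own -x, roughly towards the robot; lid hinge along its back top edge (x = +85 mm, z = 100 mm, parallel to y).
- lid (a joint): Opening angle of the lid: 0 = fully shut, lying level on the case; grows as the front edge rises. It starts partly open, 0.4 to 0.75 rad. The lid is a flat 12 mm thick steel-grey plate, 174 by 324 mm, whose underside turns about the hinge; its top is at 112 mm when shut. The hinge is stiff: the lid stays where it is left (sinking under 0.1 rad in half a minute), and about 2 to 4 N downwards near the front edge moves it.
- lid_edge (a point): Point on the lid's top surface, in the middle of its front edge, 12 mm in from the edge and 160 mm from the hinge line (and 12 mm above the underside). A good place to push it down.
- latch_left (a joint): Angle of the left (the case's +y) latch lever about its pivot (axis = the case's +y): 0 = open, knob leaning 0.6 rad out from upright towards the case's -x (away from the lid); 1.2 = latched, knob leaning 0.6 rad over the lid. A spring holds it in either position and pushes it away from the centre (0.6 rad), so once past the centre it snaps over by itself; about 5 N at the knob starts it, less as it nears the centre.
- latch_right (a joint): Angle of the right (the case's -y) latch lever about its pivot (axis = the case's +y): 0 = open, knob leaning 0.6 rad out from upright towards the case's -x (away from the lid); 1.2 = latched, knob leaning 0.6 rad over the lid. A spring holds it in either position and pushes it away from the centre (0.6 rad), so once past the centre it snaps over by itself; about 5 N at the knob starts it, less as it nears the centre.
- latch_left_knob (a point): Centre of the red ball knob (diameter 26 mm) of the left latch lever, 70 mm from the pivot on a steel stem of diameter 10 mm; a short steel hook near the pivot stands up while open and lies on the lid when latched.
- latch_right_knob (a point): The same for the right latch lever.
- latch_left_pivot (a point): Pivot of the left lever, 20 mm in front of the case's front wall and 106 mm above the table, between two bracket plates 26 mm wide overall; 100 mm to the case's +y side of its middle.
- latch_right_pivot (a point): The same for the right lever, 100 mm to the case's -y side.
- socket_center (a point): Bystander: loose steel socket, 34 mm diameter, 45 mm tall, standing on the table in front of the case between the latches; the point is its centre. Leave alone.
- hammer_grip (a point): Bystander: loose hammer with a wooden handle, about 250 mm long and under 50 mm high, lying on the table on the left of the case; point on its handle. Leave alone.
- screwdriver_grip (a point): Bystander: loose screwdriver with a red grip, about 200 mm long and 25 mm high, lying on the table on the right of the case; point on its handle. Leave alone.

How it is judged:
On the way, in this order (a step that is already met when the one before it is completed fails the run):
1. the lid is pushed shut while both latches are still open (value of joint lid below 0.05 rad and value of joint each of latch_left, latch_right below 0.6 rad), for 0.2 s.
2. both latch levers have snapped into the latched position, lid shut (value of joint lid below 0.05 rad and value of joint each of latch_left, latch_right above 1.1 rad), for 0.2 s.
At the end, for the whole second after the job is handed in: The lid is shut (below 0.05 rad), both latch levers rest latched (above 1.1 of 1.2 rad), and socket, hammer and screwdriver are within 20 mm of where they were (all of step 2 and distance of each of socket_center, hammer_grip, screwdriver_grip from where it was at the start of the episode below 0.02 m); the robot touches nothing.
It fails at once if a latch is thrown over while the lid is still up (value of joint lid above 0.08 rad and value of joint any of latch_left, latch_right above 0.7 rad).
It fails at once if the socket is lifted, carried or pushed more than 20 mm (distance of socket_center from where it was at the start of the episode above 0.02 m).
It fails at once if the hammer is lifted, carried or pushed more than 20 mm (distance of hammer_grip from where it was at the start of the episode above 0.02 m).
It fails at once if the screwdriver is lifted, carried or pushed more than 20 mm (distance of screwdriver_grip from where it was at the start of the episode above 0.02 m).
It also fails if it takes over 51 s, if anything falls off the work surface, if the arm or the gripper's body presses on something with over 40 N, if the wrist force passes 120 N, or if a joint passes its speed limit or range.

## Working session

There is one attempt and no reset: what is moved stays moved. The work goes in short steps, Python scripts to look and compute and a tool call to move; the robot and the scene stay as the last step left them, time stands still between calls to the robot, and variables do not carry over. Pictures are saved under pics/ and viewed, at most 10 in all, crops included, and the job is handed in when it is done.

Besides the shell and the picture viewer there is one more tool, called after ">>>" by a JSON object that holds its "op" and its "data". move_arm: Moves the arm, as the interface text tells. Its arguments: {"type":"object","properties":{"increments":{"type":"array"},"claw":{"type":"number"}},"required":["increments"]}

```bash
mkdir -p pics; python3 - <<'E'
from workcell import monitor, snapshot
import cv2,pickle,numpy as np
d={n:snapshot(n) for n in("top","side")}
pickle.dump(d,open("d.pkl","wb"))
for n in d:
    cv2.imwrite(f"pics/{n}1.png",d[n]["color"][:,:,::-1]); print(n,d[n]["mtx"].tolist(),np.round(d[n]["origin"],3),np.round(d[n]["rotation"],3).tolist())
s=monitor.get_state();print(s["clock"],s["position"],s["tcp_rot"],s["gripper_width"])
E
```

```text
top [[370.94302803002466, 0.0, 255.6063211428714], [0.0, 370.94302803002466, 191.7799338997579], [0.0, 0.0, 1.0]] [0.481 0.061 1.032] [0.061, -0.704, 0.705, -0.054]
side [[490.9315232606566, 0.0, 257.3399388436795], [0.0, 490.9315232606566, 197.65247656799582], [0.0, 0.0, 1.0]] [ 0.478 -1.015  0.803] [-0.481, 0.875, -0.045, 0.035]
0.1 [ 0.13250801 -0.58459933  0.19911365] [-8.69205609e-04  9.93802336e-01  1.11158266e-01 -1.81580485e-05] 0.08540966784260326
```

View pics/top1.png

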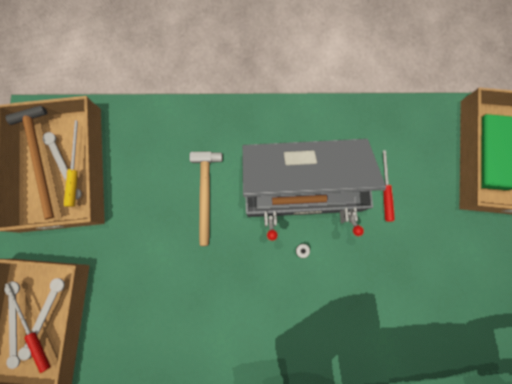

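View pics/side1.png

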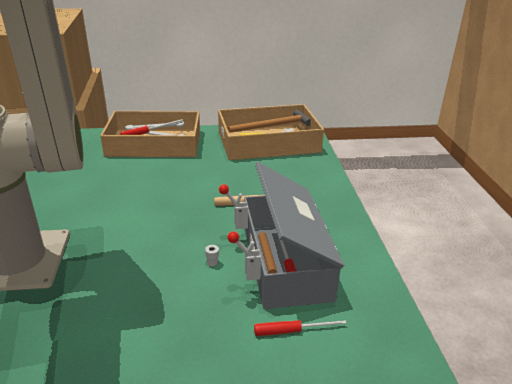

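The top view shows the knobs at about (272,235) and (358,230), the socket at (303,251), and the lid's front edge from (243,195) to (384,188). In the side view the knobs are at (224,189) and (233,237), and the lid's front corners at (259,167) and (336,262).

```bash
cat > h.py <<'E'
import numpy as np,cv2,pickle
from scipy.spatial.transform import Rotation as R
def rot(q): 
    q=np.asarray(q); return R.from_quat(q[[1,2,3,0]]).as_matrix() if q.size==4 else q
def ray(c,p):
    v=rot(c["rotation"])@np.linalg.solve(c["mtx"],[p[0],p[1],1.]); return np.array(c["origin"]),v/np.linalg.norm(v)
def plane(c,p,z): o,v=ray(c,p); return o+v*(z-o[2])/v[2]
def tri(c1,p1,c2,p2):
    A=0;b=0;g=[]
    for c,p in((c1,p1),(c2,p2)):
        o,v=ray(c,p);P=np.eye(3)-np.outer(v,v);A=A+P;b=b+P@o
    return np.linalg.solve(A,b)
def reds(c):
    h=cv2.cvtColor(c["color"],cv2.COLOR_RGB2HSV); m=(((h[...,0]<6)|(h[...,0]>174))&(h[...,1]>190)&(h[...,2]>90)).astype(np.uint8)
    n,_,s,ce=cv2.connectedComponentsWithStats(m); return [(ce[i].round(1).tolist(),int(s[i,4])) for i in range(1,n) if s[i,4]>20]
E
python3 - <<'E'
from h import *
d=pickle.load(open("d.pkl","rb"));t,s=d["top"],d["side"]
for c in(t,s):print(reds(c))
def near(c,p): return min((r[0] for r in reds(c)),key=lambda q:np.hypot(q[0]-p[0],q[1]-p[1]))
L=tri(t,near(t,(272,235)),s,near(s,(224,189)));Rr=tri(t,near(t,(358,230)),s,near(s,(233,237)))
print(L.round(4),Rr.round(4),[plane(t,near(t,p),.164).round(4) for p in((272,235),(358,230))])
u=L-Rr;print(np.linalg.norm(u));yaw=np.arctan2(-u[0],u[1]);print("yaw",yaw)
ex=np.array([np.cos(yaw),np.sin(yaw),0]);m=(L+Rr)/2;o=m+.1445*ex;o[2]=0;print("case",o)
for a in [((243,195),(259,167)),((384,188),(336,262))]:
    P=tri(t,a[0],s,a[1]);q=P-o;print("corner",P.round(3),(q@ex).round(3),(q@np.cross([0,0,1],ex)).round(3))
print("socket",plane(t,(303,251),.045).round(3))
E
```

```text
[([388.2, 204.1], 252), ([357.9, 230.3], 64), ([271.7, 234.7], 62), ([36.9, 352.2], 400)]
[([135.9, 130.9], 120), ([223.3, 189.1], 60), ([232.7, 236.9], 81), ([289.1, 265.2], 100), ([278.1, 327.8], 468)]
[0.5228 0.0315 0.1646] [ 0.5325 -0.1687  0.1654] [array([0.5232, 0.0314, 0.164 ]), array([ 0.533 , -0.1691,  0.164 ])]
0.20042978485743748
yaw 0.048169002758348144
case [ 0.67198422 -0.06167571  0.        ]
corner [0.616 0.098 0.187] -0.048 0.162
corner [ 0.688 -0.253  0.145] 0.007 -0.192
socket [ 0.486 -0.054  0.045]
```

>>> {"op": "move_arm", "data": {"increments": [{"tz": -5},{"tz": -5},{"tx": 4.4,"ty": -2.8},{"tx": 4.4,"ty": -2.8},{"tx": 4.4,"ty": -2.8},{"tx": 4.4,"ty": -2.8},{"tx": 4.4,"ty": -2.8},{"tx": 4.4,"ty": -2.8},{"tx": 4.4,"ty": -2.8},{"tx": 4.4,"ty": -2.8},{"tx": 4.4,"ty": -2.8},{"tx": 4.4,"ty": -2.8},{"tx": 4.4,"ty": -2.8},{"tx": 4.4,"ty": -2.8},{"tx": 4.4,"ty": -2.8},{"tx": 4.4,"ty": -2.8},{"rz": 0.175},{}], "claw": 0}}

```text
validation failed for argument at $.in...
```

>>> {"op": "move_arm", "data": {"increments": [{"tx": 0,"ty": 0,"tz": -5,"rx": 0,"ry": 0,"rz": 0},{"tx": 0,"ty": 0,"tz": -5,"rx": 0,"ry": 0,"rz": 0},{"tx": 4.4,"ty": -2.8,"tz": 0,"rx": 0,"ry": 0,"rz": 0},{"tx": 4.4,"ty": -2.8,"tz": 0,"rx": 0,"ry": 0,"rz": 0},{"tx": 4.4,"ty": -2.8,"tz": 0,"rx": 0,"ry": 0,"rz": 0},{"tx": 4.4,"ty": -2.8,"tz": 0,"rx": 0,"ry": 0,"rz": 0},{"tx": 4.4,"ty": -2.8,"tz": 0,"rx": 0,"ry": 0,"rz": 0},{"tx": 4.4,"ty": -2.8,"tz": 0,"rx": 0,"ry": 0,"rz": 0},{"tx": 4.4,"ty": -2.8,"tz": 0,"rx": 0,"ry": 0,"rz": 0},{"tx": 4.4,"ty": -2.8,"tz": 0,"rx": 0,"ry": 0,"rz": 0},{"tx": 4.4,"ty": -2.8,"tz": 0,"rx": 0,"ry": 0,"rz": 0},{"tx": 4.4,"ty": -2.8,"tz": 0,"rx": 0,"ry": 0,"rz": 0},{"tx": 4.4,"ty": -2.8,"tz": 0,"rx": 0,"ry": 0,"rz": 0},{"tx": 4.4,"ty": -2.8,"tz": 0,"rx": 0,"ry": 0,"rz": 0},{"tx": 4.4,"ty": -2.8,"tz": 0,"rx": 0,"ry": 0,"rz": 0},{"tx": 4.4,"ty": -2.8,"tz": 0,"rx": 0,"ry": 0,"rz": 0},{"tx": 0,"ty": 0,"tz": 0,"rx": 0,"ry": 0,"rz": 0.175},{"tx": 0,"ty": 0,"tz": 0,"rx": 0,"ry": 0,"rz": 0}], "claw": 0}}

```text
clock: 2.35
position: [0.6467, -0.0662, 0.299]
tcp_rot: [-0.0, 1.0, 0.025, -0.001]
contact_force: [0.2, -0.6, -0.1]
gripper_width: 0.0001
grip_force: 0.0
```

>>> {"op": "move_arm", "data": {"increments": [{"tz": 2.5},{"tz": 2.5},{"tz": 1.5},{"tz": 1.5},{"tz": 1.5},{"tz": 1.5},{"tz": 1.5},{"tz": 1.5},{"tz": 1.5},{"tz": 1.5},{"tz": 0.5},{"tz": 0.5}]}}

```text
validation failed for argument at $.in...
```

>>> {"op": "move_arm", "data": {"increments": [{"tx": 0,"ty": 0,"tz": 2.5,"rx": 0,"ry": 0,"rz": 0},{"tx": 0,"ty": 0,"tz": 2.5,"rx": 0,"ry": 0,"rz": 0},{"tx": 0,"ty": 0,"tz": 1.5,"rx": 0,"ry": 0,"rz": 0},{"tx": 0,"ty": 0,"tz": 1.5,"rx": 0,"ry": 0,"rz": 0},{"tx": 0,"ty": 0,"tz": 1.5,"rx": 0,"ry": 0,"rz": 0},{"tx": 0,"ty": 0,"tz": 1.5,"rx": 0,"ry": 0,"rz": 0},{"tx": 0,"ty": 0,"tz": 1.5,"rx": 0,"ry": 0,"rz": 0},{"tx": 0,"ty": 0,"tz": 1.5,"rx": 0,"ry": 0,"rz": 0},{"tx": 0,"ty": 0,"tz": 1.5,"rx": 0,"ry": 0,"rz": 0},{"tx": 0,"ty": 0,"tz": 1.5,"rx": 0,"ry": 0,"rz": 0},{"tx": 0,"ty": 0,"tz": 0.5,"rx": 0,"ry": 0,"rz": 0},{"tx": 0,"ty": 0,"tz": 0.5,"rx": 0,"ry": 0,"rz": 0}]}}

```text
clock: 3.85
position: [0.6468, -0.0668, 0.12]
tcp_rot: [-0.0, 1.0, 0.024, 0.0]
contact_force: [-1.4, -1.2, 3.4]
gripper_width: 0.0
grip_force: 1.3
```

>>> {"op": "move_arm", "data": {"increments": [{"tx": 0,"ty": 0,"tz": 0.3,"rx": 0,"ry": 0,"rz": 0},{"tx": 0,"ty": 0,"tz": 0.3,"rx": 0,"ry": 0,"rz": 0},{"tx": 0,"ty": 0,"tz": 0.2,"rx": 0,"ry": 0,"rz": 0},{"tx": 0,"ty": 0,"tz": 0,"rx": 0,"ry": 0,"rz": 0},{"tx": 0,"ty": 0,"tz": 0,"rx": 0,"ry": 0,"rz": 0}]}}

```text
clock: 4.47
position: [0.6467, -0.0667, 0.1119]
tcp_rot: [-0.0, 1.0, 0.024, -0.0]
contact_force: [0.5, -0.6, 0.7]
gripper_width: 0.0001
grip_force: 0.2
```

>>> {"op": "move_arm", "data": {"increments": [{"tx": 0,"ty": 0,"tz": 0.2,"rx": 0,"ry": 0,"rz": 0},{"tx": 0,"ty": 0,"tz": 0.2,"rx": 0,"ry": 0,"rz": 0},{"tx": 0,"ty": 0,"tz": 0,"rx": 0,"ry": 0,"rz": 0}]}}

```text
clock: 4.85
position: [0.6467, -0.0667, 0.1078]
tcp_rot: [-0.0, 1.0, 0.024, -0.0]
contact_force: [-1.6, -0.3, 0.9]
gripper_width: 0.0001
grip_force: 0.4
```

```bash
python3 - <<'E'
from h import *
from workcell import snapshot
d={n:snapshot(n) for n in("side","top")};pickle.dump(d,open("d2.pkl","wb"))
for n in d: print(n,reds(d[n]))
cv2.imwrite("pics/side2.png",cv2.resize(d["side"]["color"][130:340,180:380,::-1],None,fx=2.5,fy=2.5))
E
```

```text
side [([136.1, 130.9], 119), ([223.4, 189.1], 58), ([232.7, 236.8], 83), ([289.8, 267.7], 58), ([278.2, 327.9], 451)]
top [([356.9, 230.1], 48), ([271.8, 234.8], 63), ([36.6, 352.0], 393)]
```

View pics/side2.png

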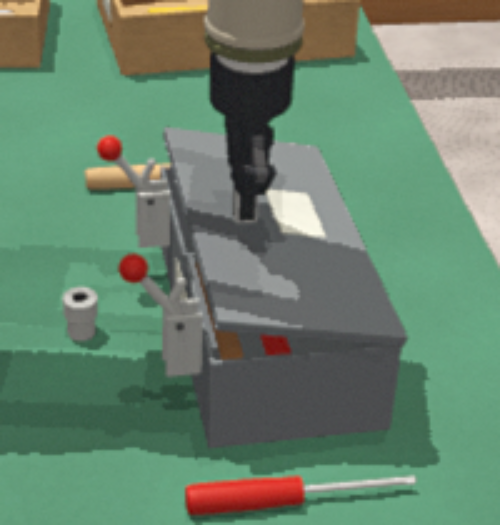

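The lid still looks ajar: there is a gap at its near front corner, around crop (240,345). Both latches are open and the socket hasn't moved. I'll check the tip and case positions against this view.

```bash
python3 - <<'E'
from h import *
d=pickle.load(open("d2.pkl","rb"));s,t=d["side"],d["top"]
def proj(c,P): q=rot(c["rotation"]).T@(np.array(P)-c["origin"]);q=c["mtx"]@q;return q[:2]/q[2]
crop=lambda p:((p-[180,130])*2.5).round()
o=np.array([.672,-.0617,0]);y=.048;ex=np.array([np.cos(y),np.sin(y),0]);ey=np.array([-np.sin(y),np.cos(y),0])
print("tcp",crop(proj(s,[.6467,-.0667,.1078])))
for n,c in dict(botfront=(-.085,-.16,0),botback=(.085,-.16,0),topfront=(-.085,-.16,.1),hinge=(.085,-.16,.1)).items():
    print(n,crop(proj(s,o+c[0]*ex+c[1]*ey+[0,0,c[2]])))
for th in(0,.1,.2,.3):
    print(th,[crop(proj(s,o+ex*(.085-.174*np.cos(th)+.012*np.sin(th))+ey*Y+[0,0,.1+.174*np.sin(th)+.012*np.cos(th)])) for Y in(-.162,.162)])
cv2.imwrite("pics/top2.png",cv2.resize(t["color"][120:270,180:410,::-1],None,fx=3,fy=3))
E
```

```text
tcp [244. 245.]
botfront [207. 449.]
botback [390. 430.]
topfront [210. 364.]
hinge [401. 346.]
0 [array([206., 356.]), array([155., 156.])]
0.1 [array([209., 340.]), array([157., 142.])]
0.2 [array([214., 324.]), array([161., 128.])]
0.3 [array([221., 308.]), array([166., 114.])]
```

View pics/top2.png

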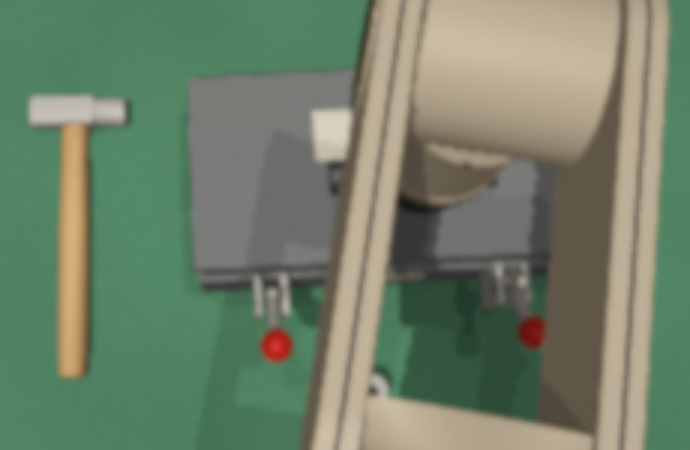

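The top view shows the lid nearly shut with its front edge still dark and raised, at about 0.2 rad. The latches are open and the hammer hasn't moved. I'll keep pressing in small steps.

>>> {"op": "move_arm", "data": {"increments": [{"tx": 0,"ty": 0,"tz": 0.3,"rx": 0,"ry": 0,"rz": 0},{"tx": 0,"ty": 0,"tz": 0.3,"rx": 0,"ry": 0,"rz": 0},{"tx": 0,"ty": 0,"tz": 0.3,"rx": 0,"ry": 0,"rz": 0},{"tx": 0,"ty": 0,"tz": 0,"rx": 0,"ry": 0,"rz": 0}]}}

```text
clock: 5.45
position: [0.6465, -0.0667, 0.0984]
tcp_rot: [-0.0, 1.0, 0.024, -0.0]
contact_force: [0.6, -0.4, 0.1]
gripper_width: -0.0
grip_force: 0.0
```

```bash
python3 - <<'E'
from h import *
from workcell import snapshot,monitor
s=monitor.get_state();print(s["position"],s["contact_force"],s["gripper_width"])
c=snapshot("side");w=snapshot("wrist")["color"]
a=cv2.resize(c["color"][130:340,180:380],None,fx=2,fy=2);w=cv2.resize(w[:, :],(380,285))
b=np.zeros((420,780,3),np.uint8);b[:,:400]=a;b[:285,400:]=w
cv2.imwrite("pics/s3.png",b[:,:,::-1])
E
```

```text
[ 0.6465236  -0.06673356  0.09844856] [ 0.60569361 -0.36536769  0.08348826] -3.9260613520067086e-05
```

View pics/s3.png

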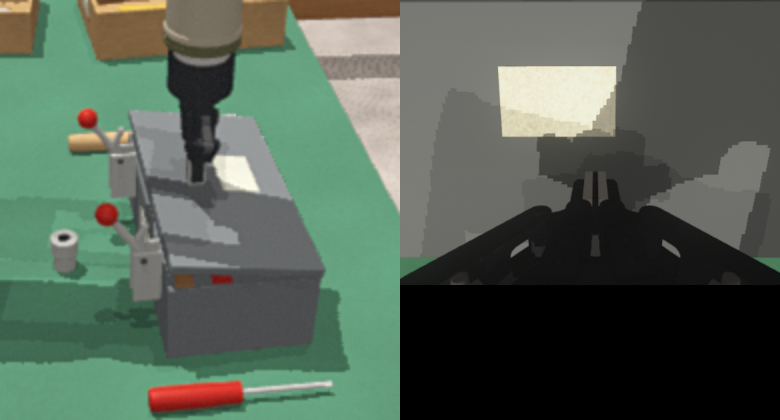

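The side crop shows the lid following the tip down, with a remaining gap of about 0.1 rad. The tips sit roughly 2 cm above the reported TCP. Pushing on.

>>> {"op": "move_arm", "data": {"increments": [{"tx": 0,"ty": 0,"tz": 0.3,"rx": 0,"ry": 0,"rz": 0},{"tx": 0,"ty": 0,"tz": 0.3,"rx": 0,"ry": 0,"rz": 0},{"tx": 0,"ty": 0,"tz": 0.3,"rx": 0,"ry": 0,"rz": 0},{"tx": 0,"ty": 0,"tz": 0,"rx": 0,"ry": 0,"rz": 0}]}}

```text
clock: 6.05
position: [0.6466, -0.0667, 0.0896]
tcp_rot: [-0.0, 1.0, 0.024, -0.0]
contact_force: [0.5, 0.0, 0.6]
gripper_width: 0.0002
grip_force: 0.0
```

>>> {"op": "move_arm", "data": {"increments": [{"tx": 0,"ty": 0,"tz": 0.2,"rx": 0,"ry": 0,"rz": 0},{"tx": 0,"ty": 0,"tz": 0.2,"rx": 0,"ry": 0,"rz": 0},{"tx": 0,"ty": 0,"tz": 0,"rx": 0,"ry": 0,"rz": 0}]}}

```text
clock: 6.42
position: [0.6467, -0.0667, 0.0858]
tcp_rot: [-0.0, 1.0, 0.024, -0.0]
contact_force: [-0.6, 0.2, -0.1]
gripper_width: -0.0002
grip_force: 0.0
```

```bash
python3 - <<'E'
from h import *
from workcell import snapshot,monitor
c=snapshot("side");pickle.dump(c,open("d4.pkl","wb"))
print(monitor.get_state()["joint_efforts"])
cv2.imwrite("pics/s4.png",cv2.resize(c["color"][130:340,180:380],None,fx=2.5,fy=2.5)[:,:,::-1])
E
```

```text
[-2.44290568e-02 -6.53664637e+01 -4.78225493e+01 -1.83434546e-02
  3.59004876e-02 -9.86828582e-05]
```

View pics/s4.png

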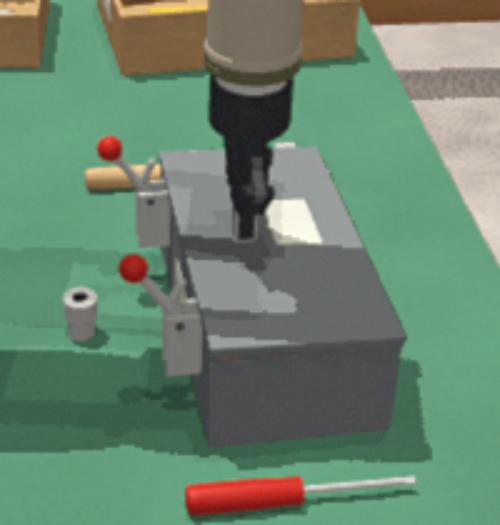

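The near front gap is almost gone, at crop (240,355). I'll press to firm contact.

>>> {"op": "move_arm", "data": {"increments": [{"tx": 0,"ty": 0,"tz": 0.2,"rx": 0,"ry": 0,"rz": 0},{"tx": 0,"ty": 0,"tz": 0.2,"rx": 0,"ry": 0,"rz": 0},{"tx": 0,"ty": 0,"tz": 0,"rx": 0,"ry": 0,"rz": 0}]}}

```text
clock: 6.85
position: [0.6467, -0.0667, 0.0818]
tcp_rot: [-0.0, 1.0, 0.024, -0.0]
contact_force: [0.9, 0.6, -0.4]
gripper_width: -0.0
grip_force: 0.0
```

>>> {"op": "move_arm", "data": {"increments": [{"tx": 0,"ty": 0,"tz": 0.2,"rx": 0,"ry": 0,"rz": 0},{"tx": 0,"ty": 0,"tz": 0.1,"rx": 0,"ry": 0,"rz": 0},{"tx": 0,"ty": 0,"tz": 0,"rx": 0,"ry": 0,"rz": 0}]}}

```text
clock: 7.22
position: [0.6469, -0.0668, 0.0808]
tcp_rot: [0.0, 1.0, 0.024, 0.0]
contact_force: [-7.1, 0.1, 13.3]
gripper_width: -0.0001
grip_force: 6.2
```

>>> {"op": "move_arm", "data": {"increments": [{"tx": 0,"ty": 0,"tz": 0.1,"rx": 0,"ry": 0,"rz": 0},{"tx": 0,"ty": 0,"tz": 0,"rx": 0,"ry": 0,"rz": 0},{"tx": 0,"ty": 0,"tz": 0,"rx": 0,"ry": 0,"rz": 0},{"tx": 0,"ty": 0,"tz": -4,"rx": 0,"ry": 0,"rz": 0},{"tx": 0,"ty": 0,"tz": -4,"rx": 0,"ry": 0,"rz": 0},{"tx": 0,"ty": 0,"tz": -4,"rx": 0,"ry": 0,"rz": 0},{"tx": -4.2,"ty": -2.6,"tz": 0,"rx": 0,"ry": 0,"rz": 0},{"tx": -4.2,"ty": -2.6,"tz": 0,"rx": 0,"ry": 0,"rz": 0},{"tx": -4.2,"ty": -2.6,"tz": 0,"rx": 0,"ry": 0,"rz": 0},{"tx": -4.2,"ty": -2.6,"tz": 0,"rx": 0,"ry": 0,"rz": 0},{"tx": 0,"ty": 0,"tz": 3,"rx": 0,"ry": 0,"rz": 0},{"tx": 0,"ty": 0,"tz": 0,"rx": 0,"ry": 0,"rz": 0}]}}

```text
clock: 8.72
position: [0.4722, 0.0294, 0.1662]
tcp_rot: [-0.0, 1.0, 0.024, -0.002]
contact_force: [1.0, -0.6, -0.4]
gripper_width: 0.0
grip_force: 0.0
```

```bash
python3 - <<'E'
from h import *
from workcell import snapshot
c=snapshot("side");t=snapshot("top");w=snapshot("wrist")["color"]
print(reds(c),reds(t))
a=cv2.resize(c["color"][130:340,180:380],None,fx=2.2,fy=2.2);w=cv2.resize(w,(340,255))
b=np.zeros((462,780,3),np.uint8);b[:,:440]=a;b[:255,440:]=w
cv2.imwrite("pics/s5.png",b[:,:,::-1])
E
```

```text
[([135.8, 131.0], 120), ([223.5, 189.0], 60), ([232.7, 236.9], 82), ([278.1, 327.8], 464)] [([388.1, 203.7], 272), ([357.9, 230.3], 64), ([36.6, 352.1], 389)]
```

View pics/s5.png

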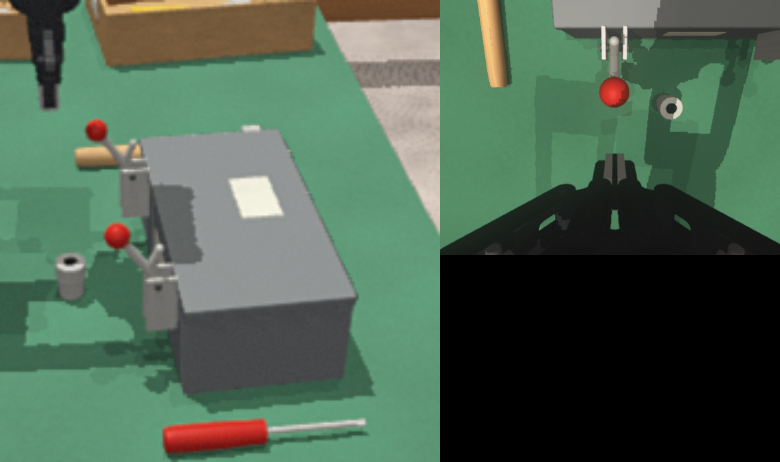

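The lid is flat and shut, both levers are open, and the wrist view shows the left knob straight ahead of the fingers. I'll lower and push it.

>>> {"op": "move_arm", "data": {"increments": [{"tx": 0,"ty": 0,"tz": 2.5,"rx": 0,"ry": 0,"rz": 0},{"tx": 0,"ty": 0,"tz": 2,"rx": 0,"ry": 0,"rz": 0},{"tx": 1.5,"ty": 0,"tz": 0,"rx": 0,"ry": 0,"rz": 0},{"tx": 1.5,"ty": 0,"tz": 0,"rx": 0,"ry": 0,"rz": 0},{"tx": 1.2,"ty": 0,"tz": 0,"rx": 0,"ry": 0,"rz": 0},{"tx": 1.2,"ty": 0,"tz": 0,"rx": 0,"ry": 0,"rz": 0},{"tx": 0,"ty": 0,"tz": 0,"rx": 0,"ry": 0,"rz": 0}]}}

```text
clock: 9.75
position: [0.5291, 0.0313, 0.1239]
tcp_rot: [0.0, 1.0, 0.024, 0.0]
contact_force: [-2.8, -0.5, 1.6]
gripper_width: -0.0001
grip_force: 1.1
```

>>> {"op": "move_arm", "data": {"increments": [{"tx": 1,"ty": 0,"tz": 0,"rx": 0,"ry": 0,"rz": 0},{"tx": 1,"ty": 0,"tz": 0,"rx": 0,"ry": 0,"rz": 0},{"tx": 1,"ty": 0,"tz": 0,"rx": 0,"ry": 0,"rz": 0},{"tx": 0.5,"ty": 0,"tz": 0,"rx": 0,"ry": 0,"rz": 0},{"tx": 0,"ty": 0,"tz": 0,"rx": 0,"ry": 0,"rz": 0}]}}

```text
clock: 10.38
position: [0.5631, 0.0334, 0.1229]
tcp_rot: [0.0, 1.0, 0.024, -0.0]
contact_force: [-0.9, 0.4, -0.0]
gripper_width: -0.0004
grip_force: 0.0
```

```bash
python3 - <<'E'
from h import *
from workcell import snapshot
print(reds(snapshot("side")))
E
```

```text
[([135.8, 131.0], 120), ([254.5, 186.9], 57), ([232.7, 236.8], 83), ([278.4, 327.8], 457)]
```

Left has snapped over (the knob jumped to column 254). Moving to the right lever.

>>> {"op": "move_arm", "data": {"increments": [{"tx": -3,"ty": 0,"tz": 0,"rx": 0,"ry": 0,"rz": 0},{"tx": -3,"ty": 0,"tz": -2,"rx": 0,"ry": 0,"rz": 0},{"tx": -3,"ty": 0,"tz": -2,"rx": 0,"ry": 0,"rz": 0},{"tx": 0,"ty": 4,"tz": 0,"rx": 0,"ry": 0,"rz": 0},{"tx": 0,"ty": 4,"tz": 0,"rx": 0,"ry": 0,"rz": 0},{"tx": 0,"ty": 4,"tz": 0,"rx": 0,"ry": 0,"rz": 0},{"tx": 0,"ty": 4,"tz": 0,"rx": 0,"ry": 0,"rz": 0},{"tx": 0,"ty": 4,"tz": 0,"rx": 0,"ry": 0,"rz": 0},{"tx": 0,"ty": 0,"tz": 2,"rx": 0,"ry": 0,"rz": 0},{"tx": 0,"ty": 0,"tz": 2,"rx": 0,"ry": 0,"rz": 0},{"tx": 1.5,"ty": 0,"tz": 0,"rx": 0,"ry": 0,"rz": 0},{"tx": 1.5,"ty": 0,"tz": 0,"rx": 0,"ry": 0,"rz": 0},{"tx": 1.2,"ty": 0,"tz": 0,"rx": 0,"ry": 0,"rz": 0},{"tx": 1.2,"ty": 0,"tz": 0,"rx": 0,"ry": 0,"rz": 0},{"tx": 0,"ty": 0,"tz": 0,"rx": 0,"ry": 0,"rz": 0}]}}

```text
clock: 12.3
position: [0.5364, -0.1682, 0.1232]
tcp_rot: [0.0, 1.0, 0.024, -0.0]
contact_force: [-2.0, -0.8, 1.7]
gripper_width: -0.0
grip_force: 1.4
```

>>> {"op": "move_arm", "data": {"increments": [{"tx": 1,"ty": 0,"tz": 0,"rx": 0,"ry": 0,"rz": 0},{"tx": 1,"ty": 0,"tz": 0,"rx": 0,"ry": 0,"rz": 0},{"tx": 1,"ty": 0,"tz": 0,"rx": 0,"ry": 0,"rz": 0},{"tx": 0.5,"ty": 0,"tz": 0,"rx": 0,"ry": 0,"rz": 0},{"tx": 0,"ty": 0,"tz": 0,"rx": 0,"ry": 0,"rz": 0},{"tx": -3,"ty": 0,"tz": 0,"rx": 0,"ry": 0,"rz": 0},{"tx": -3,"ty": 0,"tz": 0,"rx": 0,"ry": 0,"rz": 0},{"tx": -5,"ty": 0,"tz": -3,"rx": 0,"ry": 0,"rz": 0},{"tx": -5,"ty": 0,"tz": -3,"rx": 0,"ry": 0,"rz": 0},{"tx": 0,"ty": 0,"tz": 0,"rx": 0,"ry": 0,"rz": 0},{"tx": 0,"ty": 0,"tz": 0,"rx": 0,"ry": 0,"rz": 0}]}}

```text
clock: 13.68
position: [0.4119, -0.1742, 0.1831]
tcp_rot: [0.0, 1.0, 0.024, 0.001]
contact_force: [0.3, -0.3, -0.4]
gripper_width: 0.0003
grip_force: 0.0
```

```bash
python3 - <<'E'
from h import *
from workcell import snapshot
c=snapshot("side");t=snapshot("top")
print(reds(c),reds(t))
a=c["color"][130:340,180:380];b=t["color"][120:330,180:410]
cv2.imwrite("pics/s6.png",cv2.resize(np.hstack([a,b]),None,fx=1.8,fy=1.8)[:,:,::-1])
def near(c,p): return min((r[0] for r in reds(c)),key=lambda q:np.hypot(q[0]-p[0],q[1]-p[1]))
for p in((254,187),(265,237)):
    o,v=ray(c,near(c,p));print((o+v*(.164-o[2])/v[2]).round(3))
E
```

```text
[([132.7, 131.4], 87), ([254.5, 186.9], 54), ([268.6, 233.9], 76), ([277.1, 327.7], 492)] [([388.1, 203.7], 273), ([354.5, 196.7], 56), ([270.1, 201.1], 55), ([37.1, 352.3], 402)]
[0.601 0.037 0.164]
[ 0.611 -0.163  0.164]
```

View pics/s6.png

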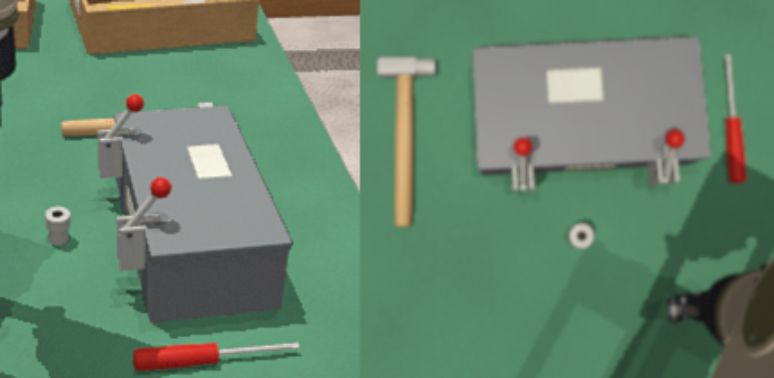

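Both knobs lean over the shut lid, at side-view pixels (254,187) and (269,234). That is 78 mm from where they started, as expected for the latched position. The socket, hammer and screwdriver haven't moved, and the arm is clear.

```bash
python3 -c "
from workcell import job
print(job.job_done())"
```

```text
the job is handed in; nothing more can be done
None
```

The lid is shut, both latches are snapped over and latched, the loose tools look unmoved in the last pictures, and the job is handed in; no verdict was returned.

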